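Stow a marbled tile on the draining ramp

TASK

Take the wooden tile carrier with the red dots from the bench, set it on the low foot of the draining ramp, long side along the ramp, and let go of it there. Then slide it up the ramp against the orange sprung stop, pressing gently only until the little yellow catch springs up behind it and holds it there; do not ram the stop (keep the push on it well under 12 N). Leave the blue-dotted carrier, the paint jars, the brush and the brass weight alone.

Things in the scene. Friction and masses are not known exactly. Their poses are not given: they have to be found in the camera images.
- carrier_mid (a point): Centre (15 mm above its underside) of the red-dotted tile carrier: a loose wooden block 90 mm long (its x) x 60 mm wide (y) x 30 mm high (z), a grey tile with six red dots inlaid on top; 0.25 to 0.46 kg. It lies flat on the bench, left or right of the ramp; the two ends are alike. Grasp it across its 60 mm width.
- carrier: The same carrier, origin at the centre of its underside.
- bed: Sloping aluminium bed of the draining ramp (fixed), 390 mm long x 130 mm wide, rising at 0.14 rad away from the robot. Origin: middle of its low edge, on its upper surface, 12 mm above the bench; x runs up the slope, y across it, z square to the surface. The carrier stays by friction where it is left on it. The first 75 mm are open at both sides (the foot).
- entry (a point): Mid-point of the rail channel's mouth, on the bed surface 120 mm up the slope. From here up run two blue rails 14 mm high and 68 mm apart (4 mm play each side of the carrier); below it, from 76 to 120 mm up the slope, flared lead-ins of the same height open to about 91 mm.
- head: Fixed grey block at the ramp top, origin on the bed surface 330 mm up the slope. On an adjusting screw it carries the orange stop pad and the yellow catch, which shift together. The pad's face has been set somewhere from 240 to 280 mm up the slope from the bed's origin; this setting is not measured: find it by feel or sight. Pushing does not change it. All is under 45 mm above the bed.
- buffer (a joint): Spring travel of the orange stop pad (54 mm wide, 26 mm high), m: 0 = out, grows as it is pushed up-slope, hard end at 0.008. About 0.8 N starts it and each mm adds 0.8 N. Pushed in a little over 3 mm (about 3.3 N) the catch clears the carrier; slope, friction on the bed and any downward drag of the pushing fingers come on top, so the hand may feel 6 to 13 N.
- catch (a joint): Yellow sprung catch, rad: 0 = up, about 6 mm proud of the bed in mid-channel, 14 mm wide, its upright face 87 mm down-slope of the pad's face; about 0.1 = pressed flush. The carrier runs over it and holds it down (a little more drag); it springs back to 0 once the carrier's lower end has passed it and then holds the carrier, the pad still pressed in 2 to 3 mm.
- blue_carrier_mid (a point): Centre of the look-alike carrier with blue dots (same size and weight, leave alone).
- jar_red: Loose paint jar, red, 60 mm across, 70 mm high, origin under its centre (bystander).
- jar_violet: Loose paint jar, violet, same size (bystander).
- jar_green: Loose paint jar, green, same size (bystander).
- brush: Loose brush lying on the bench on the left (bystander).
- weight: Loose brass weight, 48 mm across, 35 mm high (bystander).

How it is judged:
On the way, in this order (a step that is already met when the one before it is completed fails the run):
1. the red carrier lies flat on the foot of the ramp, pointing up it, let go (x of carrier_mid in the frame of bed between 0.02 and 0.1 m and y of carrier_mid in the frame of bed between -0.03 and 0.03 m and z of carrier_mid in the frame of bed below 0.019 m and angle between the z axis of carrier_mid and the z axis of bed, either way round below 0.06 rad and angle between the x axis of carrier_mid and the x axis of bed, either way round below 0.35 rad and contact force between the fingers and carrier below 0.1 N), for 0.2 s.
2. the red carrier, on the bed, runs over the catch and holds it down (value of joint catch above 0.06 rad and contact force between carrier and head above 0.3 N and z of carrier_mid in the frame of bed below 0.022 m), for 0.1 s.
At the end, for the whole second after the job is handed in: The red carrier lies flat on the ramp bed between the rails (within 0.06 rad of it in every direction, centre more than 180 mm up the slope), at rest, let go, held between the stop pad, still pressed in by more than 1 mm, and the catch, which is up (below 0.04 rad) (value of joint buffer above 0.001 m and value of joint catch below 0.04 rad and contact force between carrier and head above 0.5 N and x of carrier_mid in the frame of bed above 0.18 m and z of carrier_mid in the frame of bed below 0.019 m and angle between the x axis of carrier_mid and the x axis of bed, either way round below 0.06 rad and angle between the z axis of carrier_mid and the z axis of bed, either way round below 0.06 rad and linear speed of carrier below 0.01 m/s); the robot touches nothing.
It fails at once if the carrier is jammed against the sprung stop and catch with more than 12 N (contact force between carrier and head above 12 N).
It fails at once if the red carrier is tipped over (angle between carrier_mid's own z axis and vertical above 0.6 rad).
It fails at once if a bystander (blue carrier, loose jar, brush or brass weight) is moved by more than 30 mm (distance of any of blue_carrier_mid, jar_red, jar_violet, jar_green, brush, weight from where it was at the start of the episode above 0.03 m).
It also fails if it takes over 67 s, if anything falls off the work surface, if the arm or the gripper's body presses on something with over 40 N, if the wrist force passes 120 N, or if a joint passes its speed limit or range.

ROBOT

A 6-joint arm with a two-finger parallel gripper is mounted at the origin on the work surface. World frame = base frame: x ahead of the robot, y to its left, z up, the work surface at z = 0. Lengths are in m, angles in rad, forces in N, time in s.
With the tool pointing down it reaches from about 0.35 to 0.85 m from the base axis. Payload 8.1 kg.
Tool frame: the origin (TCP) lies at the very end of the fingers, on their centre line; the grasp point (between the pads) lies 19 mm behind it; z points along the fingers, y is the direction in which the jaws open and shut (so a half turn about z gives the same grasp; the last joint's range is limited). The gripper opens to 93 mm and grips with 3 to 60 N. Pads are 15 mm wide; open, the fingers measure 128 mm over their backs; the gripper's body (75 mm by 188 mm) begins 65 mm behind the grasp point.
Start: joints at [-1.328, 0.13, 1.488, -0, 1.523, -0.085], TCP at [0.193, -0.568, 0.219] pointing down, gripper open.
Joint ranges: [-2.96, 2.96], [-0.89, 2.26], [0.02, 2.5], [-1.34, 4.48], [0, 2.73], [-2.66, 2.66]. Speed limits (rad/s): [2.39, 2.39, 2.79, 3.14, 3.14, 3.14].

INTERFACE

Orientations are given as a rotation vector (axis times angle).
In Python, from plant import robot gives the robot as it stands.
- The arm moves only by the shell command python3 -m pendant 'ROWS' [OPENING] [FORCE]. ROWS is JSON, a list of rows, each an object with "delta_pos": the shift along the tool's x, y, z in m, a list of three; "spin": the turn about the tool's z in rad. In form: [{"delta_pos": [dx, dy, dz], "spin": spin}, ...]. A call has 1 to 10 rows; each row is the pose to reach, as a shift and turn from the pose measured when the call began, along the tool's axes at that moment; what a row does not reach only later rows make up. A row lasts 1/10 s, in which the tool goes at most 50 mm and 8.59 degrees, less where a joint would pass 70% of its speed; a pose out of reach is approached as far as the arm can. A call with a gripper value outside its range is refused whole. OPENING is the closure, from -1 (fully open) to 1 (shut), set as the call begins (- or left out, the last holds). The fingers move at their own pace and stop on an object; FORCE is the grip in N (left out, the last holds). Time passes only in rows, so rows that repeat a pose let the fingers close. It gives the time, the measured TCP pose, the force and the opening at its end, in the units of the state.
- robot.read_state(): the state, without advancing time (a new reading comes with each control period).
- robot.read_camera(name): name is "scene" or "top" or "wrist"; returns a dict with "color" (384x512x3 uint8, blue, green, red), "camera_matrix" (3x3 intrinsics, pixels), "D" ([k1, k2, p1, p2, k3] as OpenCV has them; the pictures are not rectified), "R" (3x3) and "t" (3): a world point X has camera coordinates R X + t. Camera axes: x right, y down, z forward; pixel columns grow to the right and rows downward; lengths in m; the calibration is good to about 2 mm. A picture is of the moment at which its call begins. There is no depth.
- robot.close_job(): hands the job in, once; it reports no verdict.
Trained networks look in the newest picture that a camera, given by its name, has taken for a name from the list of things; names that differ only in an ending like _2 or _b are one class to them, and where a whole thing is asked for, a point or a joint stands for the part that bears it (a point fixed in the world has none). Each returns a list of dicts, best first, with "score" (0 to 1); they miss things now and then, are a little off and sometimes report something else, mostly with a low value. They report only what shows in the picture. A call takes as long as a camera call.
- robot.outline_of(camera, label): "mask" (384x512 bool, what is visible of it).
- robot.mark_of(camera, label): "location" ([x, y, z] in m, in the coordinates of the camera as it stood for that picture, good to about 4 mm: a listed point, or the origin of a listed thing).
The state is a dict: "t": time; "q": joint angles; "dq": joint speeds; "joint_torque": joint torques, N m; "tool_pos": TCP position; "orientation": TCP orientation; "force": force on the tool from outside, world axes, zero at the start; "wrist_torque": the same for the moment, N m; "opening": finger opening in m.
Only numpy, scipy, OpenCV 4.12 (cv2) and the standard library are available. Lean on these libraries where they do the work, as an engineer would, in place of code of your own. Each camera call takes 0.05 s, during which the arm holds its last target.

## Working session

There is one attempt and no reset: what is moved stays moved. The work goes in short steps, Python scripts to look and compute and a shell command to move; the robot and the scene stay as the last step left them, time stands still between calls to the robot, and variables do not carry over. Pictures are saved under pics/ and viewed, and the job is handed in when it is done.

```bash
ls; mkdir -p pics
cat > h.py <<'E'
import numpy as np, cv2
from scipy.spatial.transform import Rotation as Rn
from plant import robot
def cam(n,save=None):
    c=robot.read_camera(n)
    if save: cv2.imwrite('pics/'+save,c["color"])
    return c
def world(c,p): 
    return np.array(c["R"]).T@(np.array(p)-np.array(c["t"]).ravel())
def marks(n,labels,c):
    for l in labels:
        for d in robot.mark_of(n,l)[:2]:
            print(n,l,round(d["score"],2),np.round(world(c,d["location"]),4))
def ray(c,uv,z):
    u=cv2.undistortPoints(np.array([[uv]],float),np.array(c["camera_matrix"]),np.array(c["D"])).ravel()
    R=np.array(c["R"]);o=-R.T@np.array(c["t"]).ravel();d=R.T@np.array([u[0],u[1],1]);return o+d*(z-o[2])/d[2]
def proj(c,X):
    return cv2.projectPoints(np.array([X],float),cv2.Rodrigues(np.array(c["R"]))[0],np.array(c["t"],float),np.array(c["camera_matrix"]),np.array(c["D"]))[0].ravel()
E
python3 - <<'E'
from h import *
for n in("top","scene"):
    c=cam(n,n+"0.png")
    marks(n,["carrier_mid","blue_carrier_mid","bed","entry","head"]+(["jar_red","jar_violet","jar_green","brush","weight"] if n=="top" else []),c)
s=robot.read_state();print(s["t"],s["tool_pos"],s["orientation"],s["opening"],s["force"])
E
```

```text
pics
top carrier_mid 0.84 [ 0.487  -0.2624  0.0114]
top blue_carrier_mid 0.95 [0.5343 0.2522 0.0144]
top blue_carrier_mid 0.7 [ 0.4584 -0.0246  0.0089]
top bed 0.7 [ 0.4591 -0.0224  0.0083]
top entry 0.8 [ 0.574  -0.0141  0.0246]
top head 0.96 [ 0.7851 -0.0019  0.056 ]
top jar_red 0.87 [ 0.4137 -0.414  -0.0044]
top jar_violet 0.71 [ 0.5637 -0.4382 -0.0061]
top jar_green 0.67 [ 0.7035 -0.3106 -0.0036]
top brush 0.56 [ 0.3247  0.3938 -0.0049]
top weight 0.5 [0.6766 0.3681 0.001 ]
scene carrier_mid 0.81 [ 0.4856 -0.2629  0.0091]
scene blue_carrier_mid 0.66 [0.5285 0.2563 0.0114]
scene bed 0.68 [ 0.4563 -0.0228  0.0115]
scene bed 0.31 [ 0.486  -0.2569 -0.0034]
scene entry 0.55 [ 0.5767 -0.0189  0.0254]
0.85 [ 0.19320589 -0.56806567  0.21867311] [3.09942776e+00 5.12700530e-01 1.77168732e-05] 0.09294119643447267 [-0.72739178 -0.02537143  0.31108085]
```

View pics/top0.png

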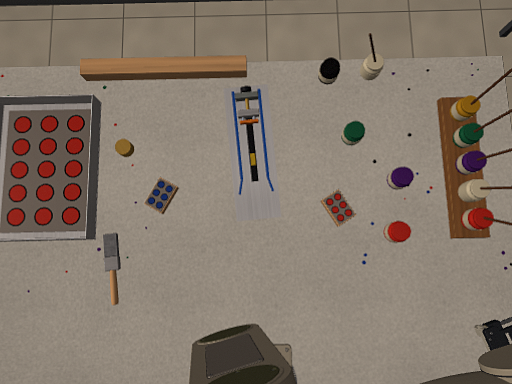

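View pics/scene0.png

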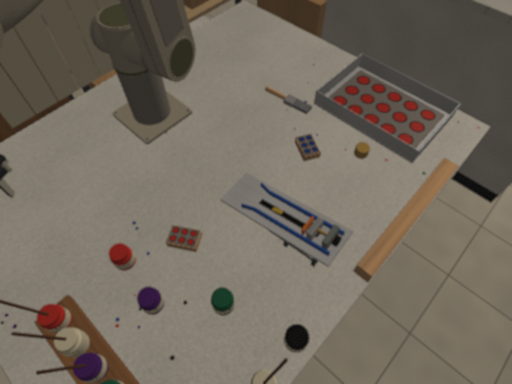

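Run:
```python
from h import *
c=cam("top")
for lab,z in (("carrier",0.026),("carrier_mid",0.026),("bed",0.02)):
    for d in robot.outline_of("top",lab)[:1]:
        m=d["mask"].astype(np.uint8);cs=max(cv2.findContours(m,0,2)[0],key=cv2.contourArea).reshape(-1,2)
        W=np.array([ray(c,p,z)[:2] for p in cs.astype(float)])
        r=cv2.minAreaRect((W*1000).astype(np.float32));b=cv2.boxPoints(r);print(lab,d["score"],m.sum(),r,b.tolist())
I=c["color"]
cv2.imwrite("pics/z1.png",cv2.resize(I[80:230,215:295],None,fx=4,fy=4,interpolation=cv2.INTER_CUBIC))
cv2.imwrite("pics/z2.png",cv2.resize(I[180:235,310:370],None,fx=10,fy=10,interpolation=cv2.INTER_CUBIC))
```

```text
carrier_mid 0.74 657 ((485.09503173828125, -253.87405395507812), (89.25093078613281, 63.002891540527344), 32.007972717285156) [[430.5568542480469, -250.81478881835938], [463.9507141113281, -304.2396545410156], [539.6331787109375, -256.9333190917969], [506.2393493652344, -203.50845336914062]]
bed 0.62 5941 ((660.8484497070312, -11.658912658691406), (406.7632141113281, 135.56280517578125), 4.911616325378418) [[452.41033935546875, 38.46027374267578], [464.01702880859375, -96.60472869873047], [869.2865600585938, -61.778099060058594], [857.6798706054688, 73.28690338134766]]
```

View pics/z1.png

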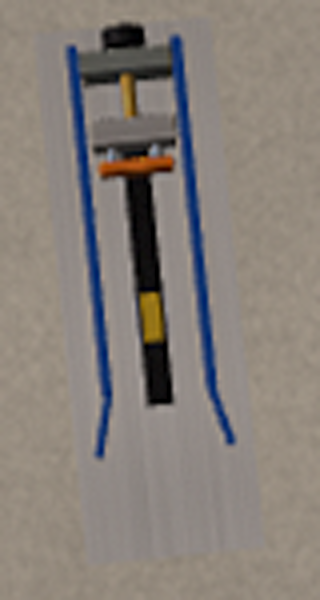

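View pics/z2.png

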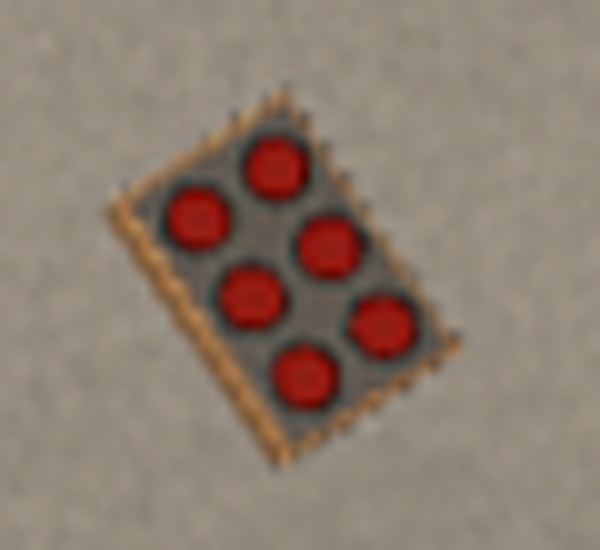

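Run:
```python
from h import *
from scipy.optimize import least_squares
c=cam("top")
zz=lambda p,o,f:(o[0]+(p[0]+.5)/f-.5,o[1]+(p[1]+.5)/f-.5)
D=[(277,168),(197,218),(330,247),(252,298),(383,326),(305,377)]
W=np.array([ray(c,zz(p,(310,180),10),0.03)[:2] for p in D])
print("carrier",W.mean(0), [np.arctan2(*(W[b]-W[a])[::-1]) for a,b in((4,0),(5,1),(0,1),(2,3),(4,5))])
o=[((92,562),0,65,0),((262,548),0,-65,0),((38,30),390,65,0),((212,18),390,-65,0),
   ((107,395),120,36,14),((210,388),120,-36,14),]
P=np.array([zz(p[0],(215,80),4) for p in o]);L=np.array([p[1:] for p in o])/1000
def bed(v):
    return Rn.from_euler('z',v[2])*Rn.from_euler('y',-.14),np.array([v[0],v[1],.012])
def f(v):
    R,t=bed(v);return np.ravel([proj(c,R.apply(l)+t)-p for l,p in zip(L,P)])
r=least_squares(f,[.459,-.0225,.063]);print("bed",r.x,np.round(r.fun.reshape(-1,2),1))
R,t=bed(r.x)
# line of pad front top edge at h=26 ; catch
for nm,p,h in (("padfront-top",(138,175),26),("padback",(138,158),26),("catch low",(152,341),5),("catch hi",(149,292),3),("railLtop",(72,48),14),("railRtop",(176,40),14),("slot low",(160,403),0)):
    uv=zz(p,(215,80),4)
    g=least_squares(lambda q:proj(c,R.apply([q[0],q[1],h/1000])+t)-np.array(uv),[.2,0]);print(nm,np.round(g.x,4))
c=cam("scene")
print(proj(c,t),proj(c,R.apply([.39,0,0])+t))
# scene zoom with overlay
I=cv2.resize(c["color"][150:280,210:370],None,fx=5,fy=5,interpolation=cv2.INTER_CUBIC)
for l in L:
    q=proj(c,R.apply(l)+t);cv2.circle(I,(int((q[0]-210)*5+2),int((q[1]-150)*5+2)),4,(0,255,0),1)
I=cv2.resize(I,(800,650))[:600];cv2.imwrite("pics/z3.png",I)
print(robot.read_state()["t"])
```

```text
carrier [ 0.48486198 -0.25690072] [np.float64(0.540036236057383), np.float64(0.5493041593248874), np.float64(2.103343579851906), np.float64(2.1214504339640614), np.float64(2.119577813766414)]
bed [ 0.4575733  -0.02655468  0.07243673] [[-1.5  0.6]
 [ 0.6 -0.1]
 [-0.4  0.5]
 [ 0.4 -0.5]
 [ 0.8  0. ]
 [-0.  -0.6]]
padfront-top [0.274  0.0013]
padback [2.861e-01 1.000e-04]
catch low [0.1567 0.0023]
catch hi [0.1926 0.0011]
railLtop [0.3723 0.04  ]
railRtop [ 0.3711 -0.0353]
slot low [0.1116 0.0007]
[233.09045347 184.66301983] [340.26785472 247.78462539]
1.15
```

View pics/z3.png

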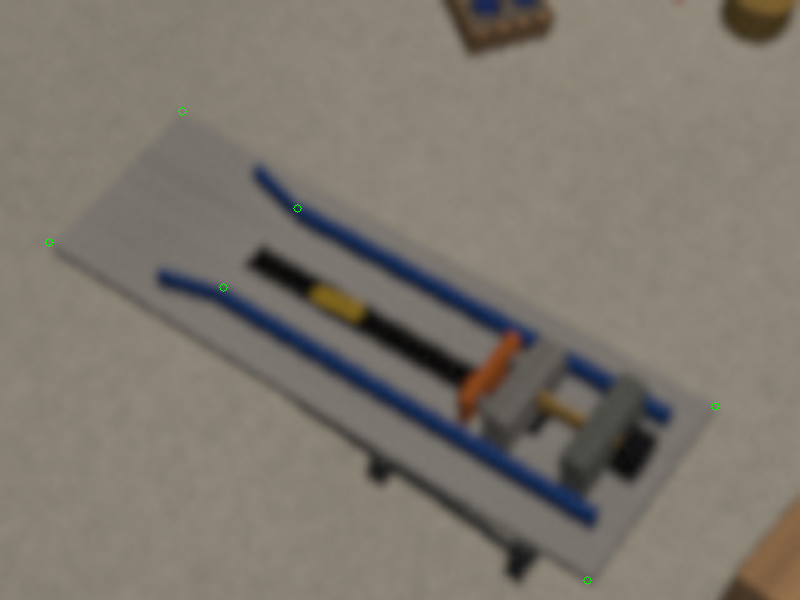

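```bash
cat >> h.py <<'E'
def goto(x,y,z,yaw):
    s=robot.read_state();R=Rn.from_rotvec(s["orientation"]);X=R.as_matrix()[:,0]
    y0=np.arctan2(X[1],X[0]);d=R.inv().apply(np.array([x,y,z])-s["tool_pos"])
    sp=-(yaw-y0);sp=(sp+np.pi/2)%np.pi-np.pi/2
    print("t",round(s["t"],2),"pos",np.round(s["tool_pos"],4),"yaw",round(y0,3),"F",np.round(s["force"],2),"op",round(s["opening"],4),"-> delta",np.round(d,4),"spin",round(sp,3),"down",np.round(R.as_matrix()[:,2],3))
E
python3 -c "
from h import *
goto(.485,-.258,.13,.545)"
```

```text
t 1.15 pos [ 0.1932 -0.5681  0.2186] yaw 0.328 F [-0.63  0.44  0.96] op 0.093 -> delta [ 0.3761 -0.1996  0.0886] spin -0.217 down [ 0. -0. -1.]
```

```bash
python3 -m pendant '[{"delta_pos":[0.04,-0.02,0.01],"spin":0},{"delta_pos":[0.08,-0.04,0.02],"spin":-0.05},{"delta_pos":[0.12,-0.06,0.03],"spin":-0.1},{"delta_pos":[0.16,-0.085,0.04],"spin":-0.15},{"delta_pos":[0.2,-0.105,0.05],"spin":-0.2},{"delta_pos":[0.24,-0.125,0.06],"spin":-0.217},{"delta_pos":[0.28,-0.15,0.07],"spin":-0.217},{"delta_pos":[0.32,-0.17,0.08],"spin":-0.217},{"delta_pos":[0.35,-0.185,0.089],"spin":-0.217},{"delta_pos":[0.376,-0.2,0.089],"spin":-0.217}]' -1 20
python3 -m pendant '[{"delta_pos":[0,0,0],"spin":0},{"delta_pos":[0,0,0],"spin":0}]'
python3 - <<'E'
from h import *
c=cam("wrist","w1.png"); marks("wrist",["carrier_mid","carrier"],c)
goto(.485,-.258,.13,.545)
I=c["color"].copy()
for d in robot.outline_of("wrist","carrier_mid")[:1]:
    m=d["mask"].astype(np.uint8);cs=max(cv2.findContours(m,0,2)[0],key=cv2.contourArea).reshape(-1,2)
    W=np.array([ray(c,p,.028)[:2] for p in cs.astype(float)]);print(d["score"],m.sum(),cv2.minAreaRect((W*1000).astype(np.float32)))
# red dots
hsv=cv2.cvtColor(I,cv2.COLOR_BGR2HSV);m=(((hsv[...,0]<8)|(hsv[...,0]>172))&(hsv[...,1]>150)&(hsv[...,2]>80)).astype(np.uint8)
n,_,st,ce=cv2.connectedComponentsWithStats(m)
for i in range(1,n):
    if st[i,4]>60: print(st[i],np.round(ce[i],1),np.round(ray(c,ce[i],.03),4))
E
```

```text
t: 2.15
tool_pos: [0.4852, -0.2555, 0.1281]
orientation: [-3.024, -0.846, 0.002]
force: [0.5, -1.6, 0.2]
opening: 0.093
t: 2.35
tool_pos: [0.4853, -0.2549, 0.1279]
orientation: [-3.023, -0.849, 0.003]
force: [-0.2, 0.1, -0.4]
opening: 0.0929
wrist carrier_mid 0.69 [ 0.4822 -0.2577  0.0165]
wrist carrier 0.82 [ 0.4826 -0.2559  0.0027]
t 2.5 pos [ 0.4847 -0.2564  0.1284] yaw 0.545 F [-0.41  0.12 -0.47] op 0.0929 -> delta [-0.0006  0.0015 -0.0016] spin -0.0 down [-0.002  0.001 -1.   ]
0.59 7752 ((487.62078857421875, -258.06201171875), (92.98639678955078, 59.51926803588867), 31.34891128540039)
[229 155  23  23 405] [239.6 165.8] [ 0.5022 -0.2331  0.03  ]
[263 155  22  23 404] [273.5 165.9] [ 0.5162 -0.2562  0.03  ]
[229 188  23  21 370] [239.8 198.2] [ 0.479 -0.247  0.03 ]
[262 188  23  21 368] [272.9 198.3] [ 0.4931 -0.2703  0.03  ]
[230 219  22  20 340] [240.1 228.9] [ 0.4558 -0.2611  0.03  ]
[262 219  22  21 342] [272.2 228.9] [ 0.4699 -0.2842  0.03  ]
[336 302  26   6 109] [349.9 305.1] [ 0.4436 -0.3848  0.03  ]
[ 331  343   69   40 2234] [362.6 363.6] [ 0.3965 -0.4348  0.03  ]
```

View pics/w1.png

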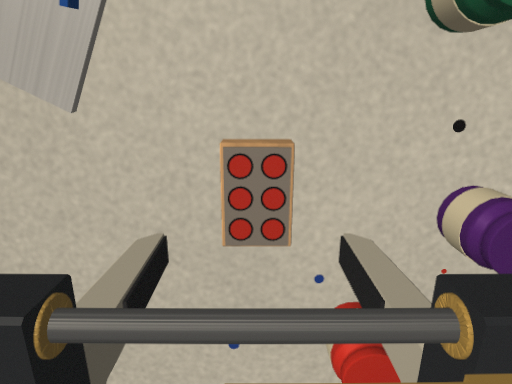

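The wrist picture shows the red carrier at about (256,198), square to the jaws. The dot centre there agrees with the top view to 2 mm.

```bash
python3 -c "
from h import *
goto(.4857,-.258,.007,.543)"
python3 -m pendant '[{"delta_pos":[0,0.002,0.03],"spin":0},{"delta_pos":[0,0.002,0.06],"spin":0},{"delta_pos":[0,0.002,0.09],"spin":0},{"delta_pos":[0,0.002,0.11],"spin":0},{"delta_pos":[0,0.002,0.121],"spin":0},{"delta_pos":[0,0.002,0.121],"spin":0}]' -1 20
python3 -c "
from h import *
goto(.4857,-.258,.007,.543)"
```

```text
t 2.55 pos [ 0.4847 -0.2565  0.1284] yaw 0.545 F [-0.53 -0.4  -0.12] op 0.093 -> delta [0.0002 0.002  0.1214] spin 0.002 down [-0.002  0.001 -1.   ]
t: 3.15
tool_pos: [0.484, -0.258, 0.0059]
orientation: [-3.023, -0.842, 0.005]
force: [-0.8, 0.1, 0.6]
opening: 0.093
t 3.15 pos [ 0.484  -0.258   0.0059] yaw 0.543 F [-0.83  0.08  0.57] op 0.093 -> delta [ 0.0015  0.0008 -0.0011] spin 0.0 down [-0.004  0.002 -1.   ]
```

```bash
python3 -m pendant '[{"delta_pos":[0,0,0],"spin":0},{"delta_pos":[0,0,0],"spin":0},{"delta_pos":[0,0,0],"spin":0},{"delta_pos":[0,0,0],"spin":0},{"delta_pos":[0,0,0],"spin":0},{"delta_pos":[0,0,0],"spin":0}]' 1 20
python3 -m pendant '[{"delta_pos":[0,0,-0.02],"spin":0},{"delta_pos":[0,0,-0.04],"spin":0},{"delta_pos":[0,0,-0.07],"spin":0},{"delta_pos":[0,0,-0.1],"spin":0},{"delta_pos":[0,0,-0.1],"spin":0}]'
python3 - <<'E'
from h import *
v=(.4578,-.0255,.069)
R=Rn.from_euler('z',v[2])*Rn.from_euler('y',-.14);t=np.array([v[0],v[1],.012])
print(R.apply([.055,0,0])+t)
p=R.apply([.055,0,0])+t
goto(p[0],p[1],.106,v[2])
c=cam("scene","s2.png")
E
```

```text
t: 3.75
tool_pos: [0.4845, -0.2583, 0.0066]
orientation: [-3.024, -0.843, 0.004]
force: [-1.2, 0.5, 4.8]
opening: 0.0602
t: 4.25
tool_pos: [0.4872, -0.26, 0.1108]
orientation: [3.024, 0.843, 0.003]
force: [0.9, 0.1, -3.1]
opening: 0.06
[ 0.51213228 -0.02174511  0.01967487]
t 4.25 pos [ 0.4872 -0.26    0.1108] yaw 0.544 F [ 0.88  0.07 -3.13] op 0.06 -> delta [ 0.1445 -0.191   0.0043] spin 0.475 down [ 0.003 -0.002 -1.   ]
```

View pics/s2.png

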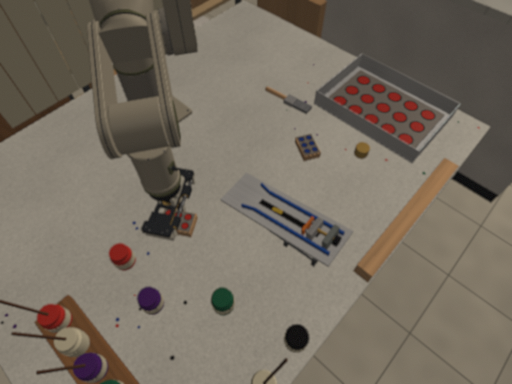

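Carrier is held (opening 60 mm). Moving above the foot.

```bash
python3 -m pendant '[{"delta_pos":[0.02,-0.025,0],"spin":0.08},{"delta_pos":[0.04,-0.055,0],"spin":0.18},{"delta_pos":[0.065,-0.085,0],"spin":0.28},{"delta_pos":[0.09,-0.12,0],"spin":0.38},{"delta_pos":[0.12,-0.155,0],"spin":0.46},{"delta_pos":[0.138,-0.18,0],"spin":0.475},{"delta_pos":[0.1445,-0.191,0],"spin":0.475},{"delta_pos":[0.1445,-0.191,0],"spin":0.475}]'
python3 - <<'E'
from h import *
c=cam("top","t3.png")
goto(.5121,-.0217,.05,.069)
cv2.imwrite("pics/t3z.png",cv2.resize(c["color"][80:260,195:315],None,fx=3,fy=3,interpolation=cv2.INTER_CUBIC))
c=cam("wrist","w3.png"); marks("wrist",["carrier_mid","bed","entry","head"],c)
E
```

```text
t: 5.1
tool_pos: [0.5094, -0.0194, 0.1057]
orientation: [-3.139, -0.113, 0.005]
force: [0.1, -0.1, -4.6]
opening: 0.0598
t 5.15 pos [ 0.5098 -0.0207  0.1062] yaw 0.071 F [-0.12  0.36 -4.23] op 0.0595 -> delta [0.0024 0.0011 0.0561] spin 0.002 down [-0.003 -0.001 -1.   ]
wrist carrier_mid 0.69 [ 0.5087 -0.0183  0.1131]
wrist entry 0.85 [ 0.5755 -0.0207  0.0276]
```

View pics/w3.png

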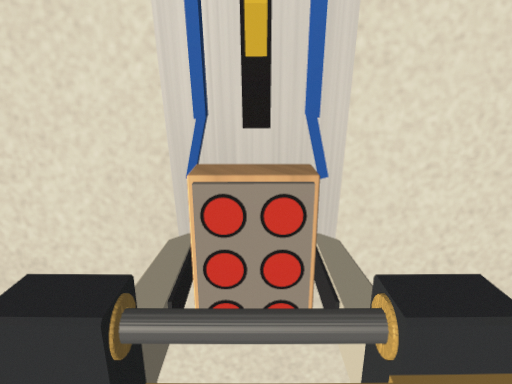

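Run:
```python
from h import *
c=cam("wrist")
for p,z in (((199,114),.0426),((313,114),.0426),((192,0),.06),((318,0),.06),((256.5,127),.028),((256,57),.035),((175,235),.02),((338,233),.02)): print(p,np.round(ray(c,p,z),4))
goto(.511,-.0217,.05,.069)
```

```text
(199, 114) [0.5767 0.0178 0.0426]
(313, 114) [ 0.5819 -0.0585  0.0426]
(192, 0) [0.6411 0.0206 0.06  ]
(318, 0) [ 0.6459 -0.051   0.06  ]
(256.5, 127) [ 0.5694 -0.0215  0.028 ]
(256, 57) [ 0.6156 -0.0179  0.035 ]
(175, 235) [0.4776 0.0387 0.02  ]
(338, 233) [ 0.4882 -0.094   0.02  ]
t 5.45 pos [ 0.5109 -0.0221  0.1079] yaw 0.067 F [ 0.07  0.74 -4.24] op 0.0597 -> delta [ 0.0001 -0.0005  0.0579] spin -0.002 down [ 0.    -0.001 -1.   ]
```

```bash
python3 -m pendant '[{"delta_pos":[0,0.001,0.02],"spin":-0.005},{"delta_pos":[0,0.001,0.04],"spin":-0.005},{"delta_pos":[0,0.001,0.06],"spin":-0.005},{"delta_pos":[0,0.001,0.07],"spin":-0.005},{"delta_pos":[0,0.001,0.073],"spin":-0.005}]' 1 10
python3 -m pendant '[{"delta_pos":[0,0,0.001],"spin":0},{"delta_pos":[0,0,0.003],"spin":0},{"delta_pos":[0,0,0.005],"spin":0}]' 1 6
python3 -m pendant '[{"delta_pos":[0,0,0.0],"spin":0},{"delta_pos":[0,0,0.001],"spin":0}]' 1 3
```

```text
t: 5.95
tool_pos: [0.5099, -0.0235, 0.0336]
orientation: [3.139, 0.112, -0.004]
force: [0.5, 0.3, -3.8]
opening: 0.06
t: 6.25
tool_pos: [0.5106, -0.0237, 0.0295]
orientation: [3.139, 0.112, -0.001]
force: [-1.2, -0.1, -2.0]
opening: 0.06
t: 6.45
tool_pos: [0.5114, -0.0237, 0.0292]
orientation: [3.139, 0.112, 0.001]
force: [0.8, -0.2, -2.9]
opening: 0.0599
```

```bash
python3 -m pendant '[{"delta_pos":[0,0,0.001],"spin":0},{"delta_pos":[0,0,0.003],"spin":0},{"delta_pos":[0,0,0.003],"spin":0}]' 1 3
python3 -m pendant '[{"delta_pos":[0,0,0],"spin":0},{"delta_pos":[0,0,0],"spin":0},{"delta_pos":[0,0,0],"spin":0},{"delta_pos":[0,0,0],"spin":0},{"delta_pos":[0,0,0],"spin":0},{"delta_pos":[0,0,0],"spin":0}]' -1
python3 - <<'E'
from h import *
c=cam("wrist","w4.png"); marks("wrist",["carrier_mid","bed","entry","head"],c)
E
```

```text
t: 6.75
tool_pos: [0.5119, -0.0238, 0.0265]
orientation: [3.139, 0.112, 0.003]
force: [1.0, -0.2, -1.1]
opening: 0.0595
t: 7.35
tool_pos: [0.5119, -0.0238, 0.0265]
orientation: [3.139, 0.112, 0.003]
force: [-0.2, 0.7, 0.3]
opening: 0.0929
wrist carrier_mid 0.95 [ 0.5105 -0.0222  0.0373]
wrist entry 0.62 [ 0.574  -0.0183  0.0292]
```

View pics/w4.png

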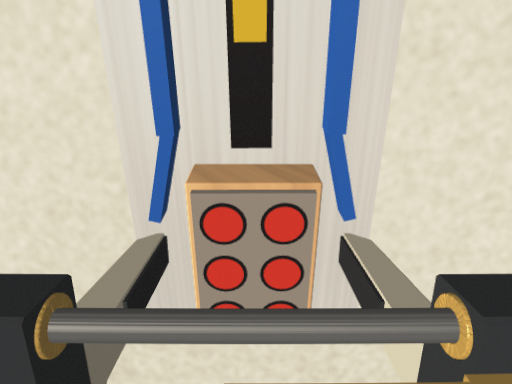

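Carrier lies on the foot, released, in line with the channel (slot at column 251, carrier 254). Next: lift, go behind it, close the fingers.

```bash
python3 -m pendant '[{"delta_pos":[0,0,-0.03],"spin":0},{"delta_pos":[0,0,-0.06],"spin":0},{"delta_pos":[-0.01,0,-0.08],"spin":0},{"delta_pos":[-0.04,0,-0.08],"spin":0},{"delta_pos":[-0.07,0,-0.08],"spin":0},{"delta_pos":[-0.07,0,-0.08],"spin":0}]' -1
python3 -m pendant '[{"delta_pos":[0,0,0],"spin":0},{"delta_pos":[0,0,0],"spin":0},{"delta_pos":[0,0,0],"spin":0},{"delta_pos":[0,0,0],"spin":0},{"delta_pos":[0,0,0],"spin":0},{"delta_pos":[0,0,0],"spin":0},{"delta_pos":[0,0,0],"spin":0}]' 1 10
python3 - <<'E'
from h import *
c=cam("wrist","w5.png"); marks("wrist",["carrier_mid","entry","head"],c)
I=c["color"]
hsv=cv2.cvtColor(I,cv2.COLOR_BGR2HSV);m=(((hsv[...,0]<6)|(hsv[...,0]>172))&(hsv[...,1]>150)&(hsv[...,2]>80)).astype(np.uint8)
n,_,st,ce=cv2.connectedComponentsWithStats(m)
for i in range(1,n):
    if st[i,4]>60: print(np.round(ce[i],1),np.round(ray(c,ce[i],.049),4))
goto(.443,-.029,.028,.072)
E
```

```text
t: 8.2
tool_pos: [0.4388, -0.0286, 0.1055]
orientation: [3.139, 0.112, -0.001]
force: [-0.3, 0.2, -0.3]
opening: 0.0932
t: 8.9
tool_pos: [0.4389, -0.0285, 0.1055]
orientation: [3.139, 0.112, -0.002]
force: [-0.0, 0.1, -0.9]
opening: 0.0417
wrist carrier_mid 0.81 [ 0.5111 -0.0256  0.0383]
wrist entry 0.81 [ 0.5766 -0.0173  0.0295]
[231.5  63. ] [ 0.5374 -0.0089  0.049 ]
[276.2  63. ] [ 0.5394 -0.0365  0.049 ]
[232.6 108.2] [ 0.5103 -0.011   0.049 ]
[275.  108.1] [ 0.5123 -0.0381  0.049 ]
[233.7 149.1] [ 0.484  -0.0132  0.049 ]
[274. 149.] [ 0.486  -0.0398  0.049 ]
t 9.1 pos [ 0.4388 -0.0286  0.1055] yaw 0.071 F [-0.39 -0.2   0.46] op 0.0255 -> delta [0.0042 0.0007 0.0775] spin -0.001 down [-0.001 -0.001 -1.   ]
```

View pics/w5.png

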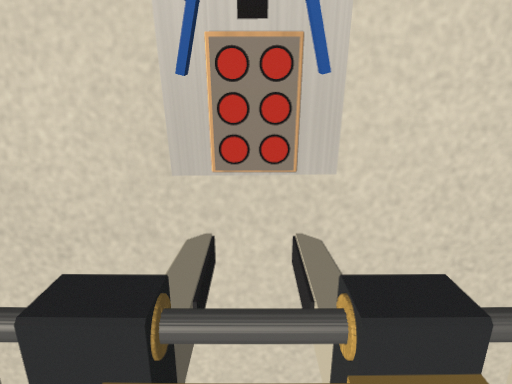

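The picture shows the carrier flat on the foot: rows 32–172, columns 208–302. The fingers are behind it and still closing.

```bash
python3 -m pendant '[{"delta_pos":[0.004,0,0.03],"spin":0},{"delta_pos":[0.004,0,0.055],"spin":0},{"delta_pos":[0.004,0,0.07],"spin":0},{"delta_pos":[0.004,0,0.0765],"spin":0},{"delta_pos":[0.004,0,0.0765],"spin":0}]' 1 10
python3 -c "
from h import *
for d in (.06,.1,.14,.17): 
  x=.4578+(d-.045-.0115)*.99*.997  # TCP
  print(d,x,.012+(x-.4578)/.997*np.tan(.14)+.013)
goto(.443,-.029,.028,.072)"
```

```text
t: 9.6
tool_pos: [0.442, -0.0282, 0.0283]
orientation: [3.139, 0.112, -0.004]
force: [-0.5, 0.4, -0.2]
opening: 0.0005
0.06 0.461254605 0.025488294366170235
0.1 0.500735805 0.031068801408115812
0.14 0.540217005 0.036649308450061376
0.17 0.569827905 0.040834688731520546
t 9.6 pos [ 0.442  -0.0282  0.0283] yaw 0.071 F [-0.46  0.43 -0.16] op 0.0005 -> delta [0.001  0.0009 0.0003] spin -0.001 down [-0.003 -0.    -1.   ]
```

```bash
python3 -m pendant '[{"delta_pos":[0.006,0.001,0],"spin":0},{"delta_pos":[0.012,0.001,0],"spin":0},{"delta_pos":[0.018,0.001,0],"spin":0},{"delta_pos":[0.024,0.001,0],"spin":0},{"delta_pos":[0.03,0.001,0],"spin":0},{"delta_pos":[0.036,0.001,-0.001],"spin":0},{"delta_pos":[0.042,0.001,-0.002],"spin":0},{"delta_pos":[0.048,0.001,-0.0025],"spin":0}]'
python3 - <<'E'
from h import *
c=cam("wrist","w6.png")
goto(.5,-.025,.031,.072)
E
```

```text
t: 10.4
tool_pos: [0.4888, -0.0259, 0.031]
orientation: [3.139, 0.112, -0.011]
force: [-19.5, -1.4, 17.9]
opening: 0.0007
t 10.45 pos [ 0.4897 -0.0259  0.0313] yaw 0.071 F [-7.25 -0.37  3.87] op 0.0005 -> delta [ 0.0104 -0.0002  0.0002] spin -0.001 down [-0.006 -0.001 -1.   ]
```

View pics/w6.png

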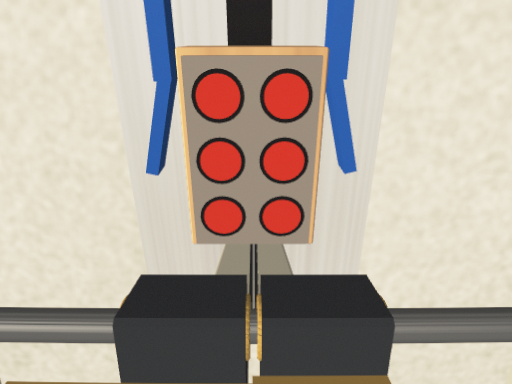

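```bash
python3 -m pendant '[{"delta_pos":[0,0,0],"spin":0},{"delta_pos":[0,0,0],"spin":0}]'
python3 -m pendant '[{"delta_pos":[0.001,0,0],"spin":0},{"delta_pos":[0.002,0,-0.0003],"spin":0},{"delta_pos":[0.003,0,-0.0004],"spin":0},{"delta_pos":[0.004,0,-0.0006],"spin":0}]'
python3 - <<'E'
from h import *
c=cam("wrist")
I=c["color"]
hsv=cv2.cvtColor(I,cv2.COLOR_BGR2HSV);m=(((hsv[...,0]<6)|(hsv[...,0]>172))&(hsv[...,1]>150)&(hsv[...,2]>80)).astype(np.uint8)
n,_,st,ce=cv2.connectedComponentsWithStats(m)
for i in range(1,n):
    if st[i,4]>60: print(np.round(ce[i],1),np.round(ray(c,ce[i],.052),4))
goto(.5,-.025,.031,.072)
E
```

```text
t: 10.65
tool_pos: [0.4899, -0.0259, 0.0314]
orientation: [3.139, 0.112, -0.01]
force: [-2.7, -0.5, -0.7]
opening: 0.0001
t: 11.05
tool_pos: [0.4938, -0.0256, 0.0319]
orientation: [3.139, 0.112, -0.01]
force: [-4.3, -0.3, -0.6]
opening: 0.0003
[217.4  95. ] [ 0.5735 -0.0057  0.052 ]
[285.9  94.9] [ 0.5756 -0.0341  0.052 ]
[220.3 159.9] [ 0.5463 -0.0081  0.052 ]
[283.3 159.8] [ 0.5483 -0.0357  0.052 ]
[222.7 215.5] [ 0.5204 -0.0103  0.052 ]
[281.1 215.4] [ 0.5223 -0.0372  0.052 ]
t 11.1 pos [ 0.4941 -0.0256  0.032 ] yaw 0.071 F [-2.8  -1.32 -0.86] op 0.0005 -> delta [ 0.0059 -0.0002  0.001 ] spin -0.001 down [-0.006 -0.001 -1.   ]
```

```bash
python3 -m pendant '[{"delta_pos":[0.003,0,-0.0004],"spin":0},{"delta_pos":[0.006,0,-0.0008],"spin":0},{"delta_pos":[0.009,0,-0.0013],"spin":0},{"delta_pos":[0.012,0,-0.0017],"spin":0},{"delta_pos":[0.015,0,-0.0021],"spin":0},{"delta_pos":[0.018,0,-0.0025],"spin":0},{"delta_pos":[0.021,0,-0.003],"spin":0},{"delta_pos":[0.024,0,-0.0034],"spin":0},{"delta_pos":[0.027,0,-0.0038],"spin":0},{"delta_pos":[0.03,0,-0.0042],"spin":0}]'
python3 -m pendant '[{"delta_pos":[0.003,0,-0.0004],"spin":0},{"delta_pos":[0.006,0,-0.0008],"spin":0},{"delta_pos":[0.009,0,-0.0013],"spin":0},{"delta_pos":[0.012,0,-0.0017],"spin":0},{"delta_pos":[0.015,0,-0.0021],"spin":0},{"delta_pos":[0.018,0,-0.0025],"spin":0},{"delta_pos":[0.021,0,-0.003],"spin":0},{"delta_pos":[0.024,0,-0.0034],"spin":0},{"delta_pos":[0.027,0,-0.0038],"spin":0},{"delta_pos":[0.03,0,-0.0042],"spin":0}]'
python3 - <<'E'
from h import *
c=cam("wrist","w7.png")
goto(.5,-.025,.031,.072)
cv2.imwrite("pics/t7z.png",cv2.resize(cam("top")["color"][80:260,195:315],None,fx=3,fy=3,interpolation=cv2.INTER_CUBIC))
E
```

```text
t: 12.1
tool_pos: [0.5237, -0.0235, 0.0361]
orientation: [3.139, 0.112, -0.011]
force: [-7.9, 0.0, 4.7]
opening: 0.0005
t: 13.1
tool_pos: [0.5531, -0.0214, 0.0402]
orientation: [3.139, 0.112, -0.015]
force: [-10.5, -1.2, 7.2]
opening: 0.0005
t 13.15 pos [ 0.5538 -0.0213  0.0404] yaw 0.071 F [-6.   -0.48  1.55] op 0.0007 -> delta [-0.0538 -0.0002  0.0099] spin -0.001 down [-0.008 -0.001 -1.   ]
```

View pics/w7.png

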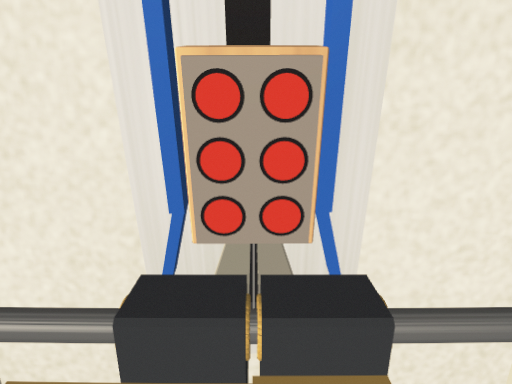

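View pics/t7z.png

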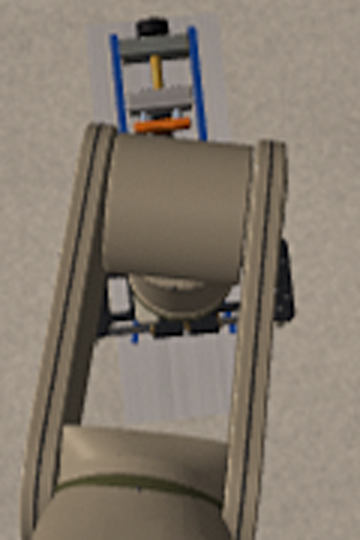

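The carrier is in the channel, with rails visible on both sides. Front end is about 200 mm up; sight puts the pad at about 270–279 mm.

```bash
python3 -m pendant '[{"delta_pos":[0.003,0,-0.0004],"spin":0},{"delta_pos":[0.006,0,-0.0008],"spin":0},{"delta_pos":[0.009,0,-0.0013],"spin":0},{"delta_pos":[0.012,0,-0.0017],"spin":0},{"delta_pos":[0.015,0,-0.0021],"spin":0},{"delta_pos":[0.018,0,-0.0025],"spin":0},{"delta_pos":[0.021,0,-0.003],"spin":0},{"delta_pos":[0.024,0,-0.0034],"spin":0},{"delta_pos":[0.027,0,-0.0038],"spin":0},{"delta_pos":[0.03,0,-0.0042],"spin":0}]'
python3 -m pendant '[{"delta_pos":[0.002,0,-0.0003],"spin":0},{"delta_pos":[0.004,0,-0.0006],"spin":0},{"delta_pos":[0.006,0,-0.0008],"spin":0},{"delta_pos":[0.008,0,-0.0011],"spin":0},{"delta_pos":[0.01,0,-0.0014],"spin":0},{"delta_pos":[0.012,0,-0.0017],"spin":0},{"delta_pos":[0.014,0,-0.002],"spin":0},{"delta_pos":[0.016,0,-0.0022],"spin":0}]'
python3 - <<'E'
from h import *
c=cam("wrist","w8.png")
goto(.5,-.025,.031,.072)
E
```

```text
t: 14.2
tool_pos: [0.5832, -0.0192, 0.0445]
orientation: [3.139, 0.112, -0.015]
force: [-10.2, -0.5, 7.4]
opening: 0.0005
t: 15.0
tool_pos: [0.5987, -0.0181, 0.0467]
orientation: [3.139, 0.112, -0.018]
force: [-9.1, -0.2, 6.8]
opening: 0.0002
t 15.05 pos [ 0.5991 -0.0181  0.0468] yaw 0.072 F [-7.52 -0.28  2.8 ] op 0.0006 -> delta [-0.0991 -0.0002  0.0169] spin -0.0 down [-0.011 -0.001 -1.   ]
```

View pics/w8.png

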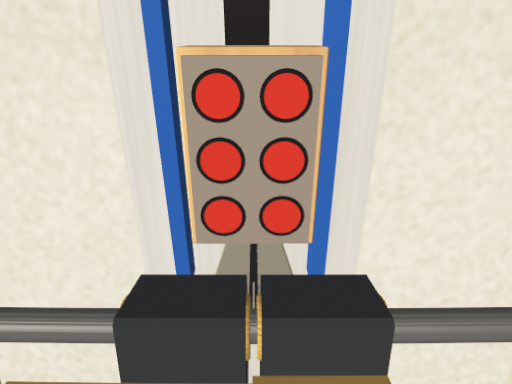

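```bash
python3 -m pendant '[{"delta_pos":[0.002,0,-0.0003],"spin":0},{"delta_pos":[0.004,0,-0.0006],"spin":0},{"delta_pos":[0.006,0,-0.0008],"spin":0},{"delta_pos":[0.008,0,-0.0011],"spin":0},{"delta_pos":[0.01,0,-0.0014],"spin":0},{"delta_pos":[0.012,0,-0.0017],"spin":0},{"delta_pos":[0.014,0,-0.002],"spin":0}]'
python3 -m pendant '[{"delta_pos":[0.001,0,-0.0001],"spin":0},{"delta_pos":[0.002,0,-0.0003],"spin":0},{"delta_pos":[0.003,0,-0.0004],"spin":0},{"delta_pos":[0.004,0,-0.0006],"spin":0}]'
python3 -m pendant '[{"delta_pos":[0,0,0],"spin":0},{"delta_pos":[0,0,0],"spin":0}]'
python3 - <<'E'
from h import *
goto(.5,-.025,.031,.072)
cv2.imwrite("pics/t9z.png",cv2.resize(cam("scene")["color"][170:290,240:370],None,fx=5,fy=5,interpolation=cv2.INTER_CUBIC))
cv2.imwrite("pics/t9w.png",cam("wrist")["color"])
E
```

```text
t: 15.75
tool_pos: [0.6128, -0.0171, 0.0488]
orientation: [3.139, 0.112, -0.019]
force: [-6.8, -0.9, 4.3]
opening: 0.0006
t: 16.15
tool_pos: [0.6166, -0.0169, 0.0493]
orientation: [3.139, 0.112, -0.02]
force: [-5.5, -0.6, 1.7]
opening: 0.0002
t: 16.35
tool_pos: [0.6168, -0.0168, 0.0494]
orientation: [3.139, 0.112, -0.02]
force: [-3.2, -0.2, 1.0]
opening: 0.0008
t 16.35 pos [ 0.6168 -0.0168  0.0494] yaw 0.072 F [-3.23 -0.18  0.98] op 0.0008 -> delta [-0.1168 -0.0002  0.0199] spin -0.0 down [-0.013 -0.001 -1.   ]
```

View pics/t9z.png

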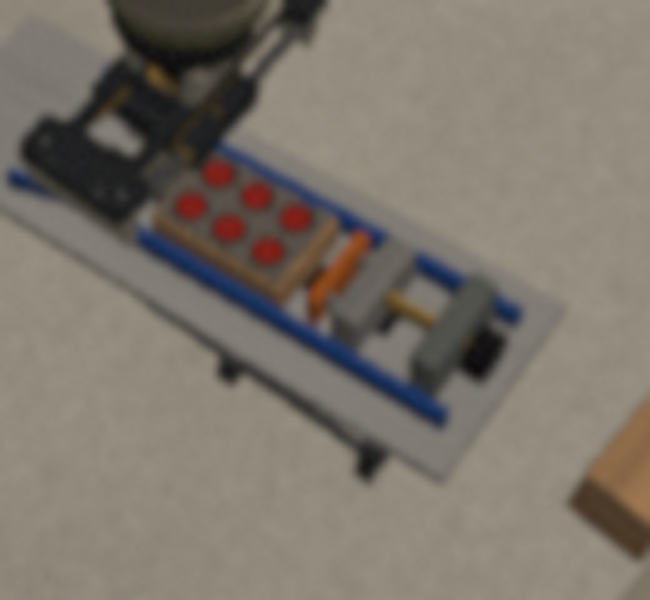

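View pics/t9w.png

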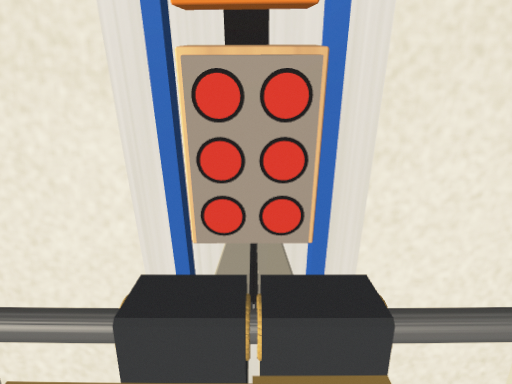

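The pad now shows in the wrist view at rows 0–8; the carrier's upper edge is at row 46.

Run:
```python
from h import *
from scipy.optimize import least_squares
c=cam("wrist")
v=(.4576,-.0262,.073)
R=Rn.from_euler('z',v[2])*Rn.from_euler('y',-.14);t=np.array([v[0],v[1],.012])
for nm,uv,h in (("pad bottom h2",(246,8),2),("pad h26",(246,0),26),("carr top front",(252,46),30),("carr top back",(252,243),30)):
    g=least_squares(lambda q:proj(c,R.apply([q[0],q[1],h/1000])+t)-np.array(uv),[.2,0]);print(nm,np.round(g.x,4))
```

```text
pad bottom h2 [ 2.794e-01 -1.000e-04]
pad h26 [ 0.2804 -0.0006]
carr top front [ 0.265  -0.0027]
carr top back [ 0.1778 -0.0025]
```

```bash
python3 -m pendant '[{"delta_pos":[0.001,0,-0.0001],"spin":0},{"delta_pos":[0.002,0,-0.0003],"spin":0},{"delta_pos":[0.003,0,-0.0004],"spin":0},{"delta_pos":[0.004,0,-0.0006],"spin":0},{"delta_pos":[0.005,0,-0.0007],"spin":0},{"delta_pos":[0.006,0,-0.0008],"spin":0},{"delta_pos":[0.007,0,-0.001],"spin":0},{"delta_pos":[0.008,0,-0.0011],"spin":0}]'
python3 -m pendant '[{"delta_pos":[0.0005,0,-0.0001],"spin":0},{"delta_pos":[0.001,0,-0.0001],"spin":0}]'
python3 -c "
from h import *
c=cam('wrist','w10.png')
goto(.5,-.025,.031,.072)"
```

```text
t: 17.3
tool_pos: [0.6243, -0.0163, 0.0504]
orientation: [3.139, 0.112, -0.021]
force: [-7.5, -0.5, 3.8]
opening: 0.0004
t: 17.5
tool_pos: [0.6249, -0.0163, 0.0505]
orientation: [3.139, 0.112, -0.023]
force: [-7.4, -0.3, 3.9]
opening: 0.0004
t 17.55 pos [ 0.6249 -0.0163  0.0506] yaw 0.072 F [-7.54 -0.04  3.64] op 0.0006 -> delta [-0.1249 -0.0002  0.0214] spin -0.0 down [-0.015 -0.001 -1.   ]
```

View pics/w10.png

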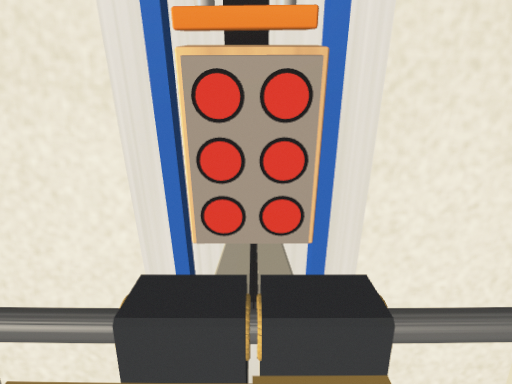

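```bash
python3 -m pendant '[{"delta_pos":[0.0005,0,-0.0001],"spin":0},{"delta_pos":[0.001,0,-0.0001],"spin":0},{"delta_pos":[0.0015,0,-0.0002],"spin":0},{"delta_pos":[0.002,0,-0.0003],"spin":0}]'
python3 -m pendant '[{"delta_pos":[0.0005,0,-0.0001],"spin":0},{"delta_pos":[0.001,0,-0.0001],"spin":0}]'
python3 - <<'E'
from h import *
from scipy.optimize import least_squares
c=cam('wrist','w11.png')
goto(.5,-.025,.031,.072)
v=(.4576,-.0262,.073)
R=Rn.from_euler('z',v[2])*Rn.from_euler('y',-.14);t=np.array([v[0],v[1],.012])
I=c["color"].astype(int);col=I[:60,200];o=[i for i in range(60) if col[i,2]>150 and col[i,0]<70];print(o)
for nm,uv,h in (("pad bottom",(246,o[-1]),2),("pad h26",(246,o[0]),26),("carr top front",(252,46),30)):
    g=least_squares(lambda q:proj(c,R.apply([q[0],q[1],h/1000])+t)-np.array(uv),[.2,0]);print(nm,np.round(g.x,4))
E
```

```text
t: 17.95
tool_pos: [0.6265, -0.0162, 0.0508]
orientation: [3.139, 0.112, -0.024]
force: [-7.1, -0.7, 2.6]
opening: 0.0009
t: 18.15
tool_pos: [0.627, -0.0161, 0.0508]
orientation: [3.139, 0.112, -0.026]
force: [-8.2, -0.6, 4.6]
opening: 0.0004
t 18.2 pos [ 0.6271 -0.0161  0.0509] yaw 0.072 F [-6.45 -0.44  2.88] op 0.0002 -> delta [-0.1271 -0.0002  0.022 ] spin -0.0 down [-0.017 -0.001 -1.   ]
[13, 14, 15, 16, 17, 18, 19, 20, 21, 22, 23, 24, 25, 26, 27, 28, 29, 30, 31, 32, 33, 34, 35]
pad bottom [ 0.2791 -0.    ]
pad h26 [ 0.2865 -0.0005]
carr top front [ 0.2754 -0.0027]
```

View pics/w11.png

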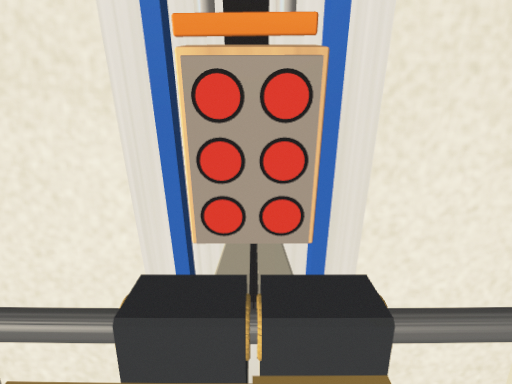

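```bash
cat > g.py <<'E'
from h import *
from scipy.optimize import least_squares
import sys
c=cam('wrist',sys.argv[1])
goto(.5,-.025,.031,.072)
I=c["color"].astype(int);col=I[:60,200];o=[i for i in range(60) if col[i,2]>150 and col[i,0]<70];print("pad rows",o[0],o[-1])
E
python3 -m pendant '[{"delta_pos":[0.0005,0,-0.0001],"spin":0},{"delta_pos":[0.001,0,-0.0001],"spin":0},{"delta_pos":[0.0015,0,-0.0002],"spin":0},{"delta_pos":[0.002,0,-0.0003],"spin":0}]'; python3 g.py w12.png
python3 -m pendant '[{"delta_pos":[0.0005,0,-0.0001],"spin":0},{"delta_pos":[0.001,0,-0.0001],"spin":0},{"delta_pos":[0.0015,0,-0.0002],"spin":0}]'
python3 g.py w13.png
```

```text
t: 18.6
tool_pos: [0.6287, -0.016, 0.0511]
orientation: [3.139, 0.112, -0.028]
force: [-6.1, -0.2, 2.1]
opening: 0.0006
t 18.65 pos [ 0.6288 -0.016   0.0511] yaw 0.072 F [-6.15 -0.73  2.08] op 0.0003 -> delta [-0.1287 -0.0002  0.0224] spin -0.0 down [-0.017 -0.001 -1.   ]
pad rows 18 40
t: 18.95
tool_pos: [0.6298, -0.0159, 0.0513]
orientation: [3.139, 0.112, -0.029]
force: [-6.7, -0.8, 1.9]
opening: 0.001
t 19.0 pos [ 0.63   -0.0159  0.0513] yaw 0.071 F [-5.87 -0.92  2.83] op 0.0007 -> delta [-0.1299 -0.0002  0.0227] spin -0.001 down [-0.018 -0.001 -1.   ]
pad rows 22 44
```

```bash
python3 -m pendant '[{"delta_pos":[0.0005,0,-0.0001],"spin":0},{"delta_pos":[0.001,0,-0.0001],"spin":0},{"delta_pos":[0.0015,0,-0.0002],"spin":0}]'
python3 g.py w14.png
python3 -m pendant '[{"delta_pos":[0.0005,0,-0.0001],"spin":0},{"delta_pos":[0.001,0,-0.0001],"spin":0},{"delta_pos":[0.0015,0,-0.0002],"spin":0}]'
python3 g.py w15.png
```

```text
t: 19.3
tool_pos: [0.6305, -0.0158, 0.0513]
orientation: [3.139, 0.112, -0.032]
force: [-10.7, -0.6, 5.1]
opening: 0.0003
t 19.35 pos [ 0.6305 -0.0158  0.0514] yaw 0.072 F [-9.8   0.41  4.61] op 0.0003 -> delta [-0.1303 -0.0002  0.0231] spin -0.0 down [-0.021 -0.001 -1.   ]
pad rows 24 46
t: 19.65
tool_pos: [0.6308, -0.0159, 0.0514]
orientation: [3.139, 0.112, -0.037]
force: [-9.5, -1.0, 6.1]
opening: 0.0005
t 19.7 pos [ 0.6309 -0.0159  0.0514] yaw 0.071 F [-9.01 -0.8   4.94] op 0.0005 -> delta [-0.1307 -0.0002  0.0235] spin -0.001 down [-0.023 -0.001 -1.   ]
pad rows 24 46
```

View pics/w15.png

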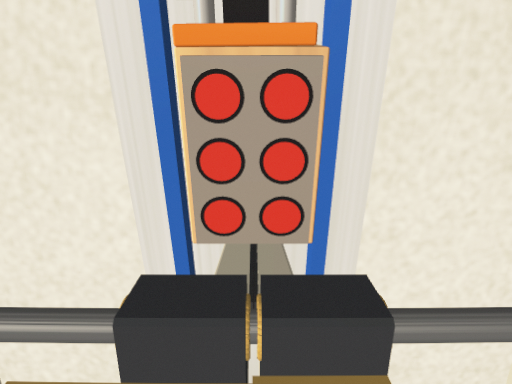

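Contact at TCP x≈0.6302 (the pad stopped closing in the picture, and force stepped up about 3 N). It needs about 3.3 mm more.

```bash
python3 -m pendant '[{"delta_pos":[0.001,0,-0.0004],"spin":0},{"delta_pos":[0.0015,0,-0.0006],"spin":0},{"delta_pos":[0.002,0,-0.0008],"spin":0}]'
python3 g.py w16.png
python3 -m pendant '[{"delta_pos":[0.001,0,-0.0004],"spin":0},{"delta_pos":[0.0015,0,-0.0006],"spin":0},{"delta_pos":[0.002,0,-0.0008],"spin":0}]'
python3 g.py w17.png
```

```text
t: 20.0
tool_pos: [0.6319, -0.0158, 0.0517]
orientation: [3.139, 0.112, -0.04]
force: [-6.3, -0.9, 1.7]
opening: 0.0005
t 20.05 pos [ 0.632  -0.0158  0.0517] yaw 0.071 F [-7.27 -1.39  1.49] op 0.0007 -> delta [-0.1318 -0.0002  0.024 ] spin -0.001 down [-0.025 -0.001 -1.   ]
pad rows 24 46
t: 20.35
tool_pos: [0.6327, -0.0159, 0.0518]
orientation: [3.139, 0.112, -0.044]
force: [-8.7, 0.3, 2.1]
opening: 0.0004
t 20.4 pos [ 0.6328 -0.0158  0.0518] yaw 0.071 F [-8.09 -2.24  1.93] op 0.0002 -> delta [-0.1324 -0.0003  0.0245] spin -0.001 down [-0.028 -0.002 -1.   ]
pad rows 24 46
```

Pad in about 2.6 mm. Continuing in small steps.

```bash
python3 -m pendant '[{"delta_pos":[0.001,0,-0.0003],"spin":0},{"delta_pos":[0.0015,0,-0.0005],"spin":0}]'
python3 g.py w18.png
python3 -m pendant '[{"delta_pos":[0.001,0,-0.0003],"spin":0},{"delta_pos":[0.0015,0,-0.0005],"spin":0}]'
python3 g.py w19.png
python3 - <<'E'
from h import *
cv2.imwrite("pics/s19.png",cv2.resize(cam("scene")["color"][170:290,240:370],None,fx=5,fy=5,interpolation=cv2.INTER_CUBIC))
E
```

```text
t: 20.6
tool_pos: [0.6328, -0.0158, 0.0518]
orientation: [3.139, 0.112, -0.049]
force: [-11.1, -1.3, 5.0]
opening: 0.0006
t 20.65 pos [ 0.6328 -0.0159  0.0518] yaw 0.071 F [-10.28  -1.18   4.47] op 0.0005 -> delta [-0.1324 -0.0003  0.025 ] spin -0.001 down [-0.031 -0.002 -1.   ]
pad rows 24 46
t: 20.85
tool_pos: [0.6329, -0.0158, 0.0519]
orientation: [3.139, 0.112, -0.055]
force: [-11.5, -1.3, 4.0]
opening: 0.0006
t 20.9 pos [ 0.6329 -0.0159  0.0519] yaw 0.071 F [-10.59  -1.07   3.76] op 0.0004 -> delta [-0.1324 -0.0003  0.0255] spin -0.001 down [-0.035 -0.002 -0.999]
pad rows 24 46
```

View pics/s19.png

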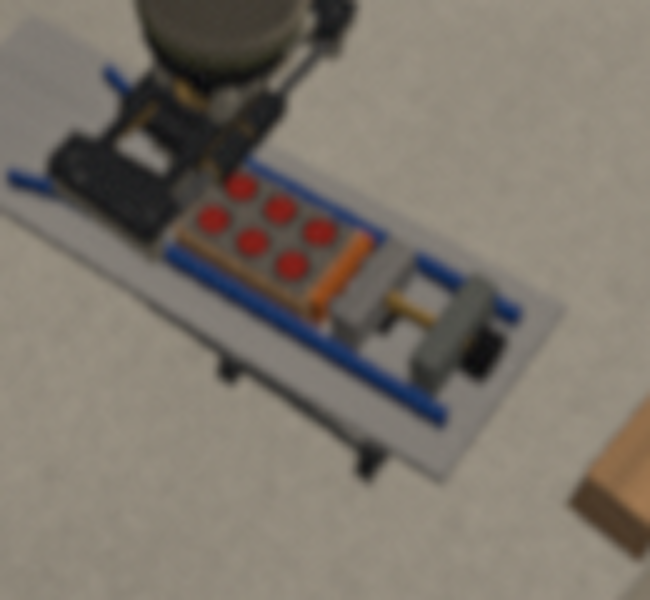

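View pics/w19.png

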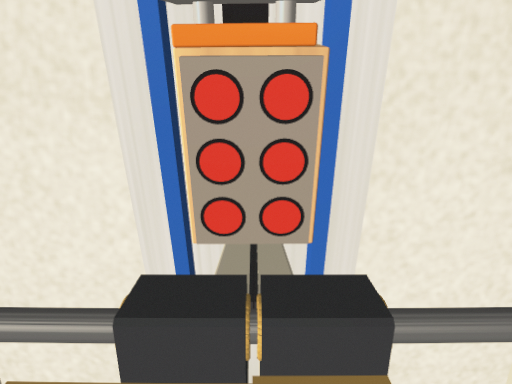

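```bash
python3 -m pendant '[{"delta_pos":[0.0015,0,-0.0008],"spin":0},{"delta_pos":[0.002,0,-0.001],"spin":0}]'
python3 g.py w20.png
python3 -m pendant '[{"delta_pos":[0.0015,0,-0.0008],"spin":0},{"delta_pos":[0.002,0,-0.001],"spin":0}]'
python3 g.py w21.png
```

```text
t: 21.15
tool_pos: [0.6335, -0.0159, 0.052]
orientation: [3.138, 0.112, -0.06]
force: [-8.7, -1.2, 1.1]
opening: 0.0005
t 21.2 pos [ 0.6335 -0.0159  0.052 ] yaw 0.071 F [-8.39 -1.1   2.18] op 0.0003 -> delta [-0.1329 -0.0004  0.0261] spin -0.001 down [-0.038 -0.002 -0.999]
pad rows 24 46
t: 21.4
tool_pos: [0.6339, -0.0159, 0.0521]
orientation: [3.138, 0.112, -0.066]
force: [-9.2, -1.0, 1.3]
opening: 0.0005
t 21.45 pos [ 0.634  -0.0159  0.0521] yaw 0.071 F [-9.59 -0.93  2.56] op 0.0005 -> delta [-0.1333 -0.0005  0.0267] spin -0.001 down [-0.042 -0.002 -0.999]
pad rows 24 46
```

```bash
python3 -m pendant '[{"delta_pos":[0.0015,0,-0.0008],"spin":0},{"delta_pos":[0.002,0,-0.001],"spin":0}]'
python3 g.py w22.png
python3 -m pendant '[{"delta_pos":[-0.002,0,0],"spin":0},{"delta_pos":[-0.006,0,0.0008],"spin":0},{"delta_pos":[-0.015,0,0],"spin":0},{"delta_pos":[-0.03,0,0],"spin":0},{"delta_pos":[-0.03,0,0],"spin":0}]'
python3 g.py w23.png
```

```text
t: 21.65
tool_pos: [0.6342, -0.0159, 0.0522]
orientation: [3.138, 0.112, -0.072]
force: [-10.8, -2.1, 2.1]
opening: 0.0005
t 21.7 pos [ 0.6343 -0.016   0.0522] yaw 0.071 F [-10.21  -1.27   2.18] op 0.0003 -> delta [-0.1335 -0.0005  0.0274] spin -0.001 down [-0.046 -0.002 -0.999]
pad rows 24 47
t: 22.2
tool_pos: [0.6032, -0.0181, 0.0538]
orientation: [3.138, 0.112, -0.072]
force: [-0.9, 0.1, -0.5]
opening: 0.0003
t 22.25 pos [ 0.6041 -0.0181  0.054 ] yaw 0.071 F [ 0.04 -0.42  0.92] op 0.0009 -> delta [-0.1032 -0.0005  0.0276] spin -0.001 down [-0.045 -0.002 -0.999]
pad rows 0 32
```

View pics/w23.png

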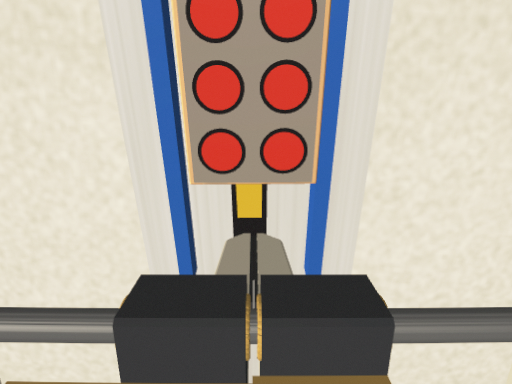

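```bash
python3 -m pendant '[{"delta_pos":[-0.01,0,-0.03],"spin":0},{"delta_pos":[-0.02,0,-0.06],"spin":0},{"delta_pos":[-0.03,0,-0.08],"spin":0},{"delta_pos":[-0.03,0,-0.08],"spin":0}]'
python3 - <<'E'
from h import *
from scipy.optimize import least_squares
goto(.5,-.025,.15,.072)
c=cam("wrist","w24.png")
I=c["color"]
cv2.imwrite("pics/w24z.png",cv2.resize(I[0:220,150:350],None,fx=2.7,fy=2.7,interpolation=cv2.INTER_CUBIC))
E
```

```text
t: 22.65
tool_pos: [0.5803, -0.0203, 0.1397]
orientation: [3.137, 0.111, -0.059]
force: [0.8, -0.8, 0.7]
opening: 0.0007
t 22.65 pos [ 0.5803 -0.0203  0.1397] yaw 0.071 F [ 0.84 -0.84  0.66] op 0.0007 -> delta [-0.0808 -0.001  -0.0073] spin -0.001 down [-0.037 -0.003 -0.999]
```

View pics/w24z.png

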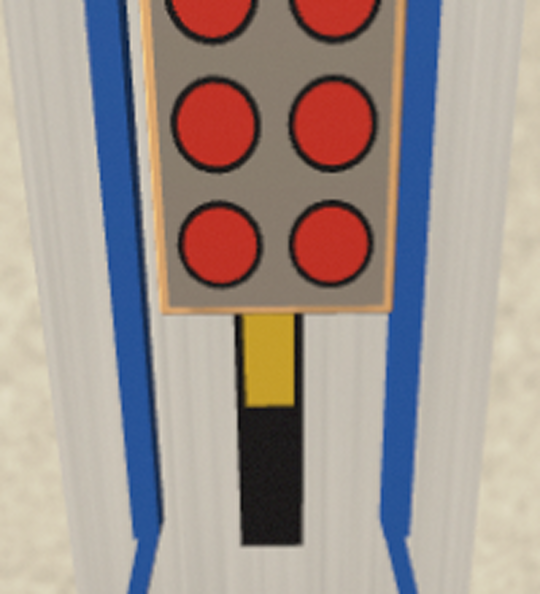

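```bash
python3 -m pendant '[{"delta_pos":[-0.03,0,0],"spin":0},{"delta_pos":[-0.06,0,0.02],"spin":0},{"delta_pos":[-0.09,0,0.03],"spin":0},{"delta_pos":[-0.11,0,0.05],"spin":0},{"delta_pos":[-0.11,0,0.06],"spin":0},{"delta_pos":[-0.11,0,0.06],"spin":0}]'
python3 - <<'E'
from h import *
from scipy.optimize import least_squares
goto(.5,-.025,.15,.072)
c=cam("wrist","w25.png")
print("campos",-np.array(c["R"]).T@np.array(c["t"]).ravel())
I=c["color"]
cv2.imwrite("pics/w25z.png",cv2.resize(I[0:200,160:340],None,fx=3,fy=3,interpolation=cv2.INTER_CUBIC))
c=cam("top")
cv2.imwrite("pics/t25z.png",cv2.resize(c["color"][80:230,215:295],None,fx=4,fy=4,interpolation=cv2.INTER_CUBIC))
c=cam("scene")
cv2.imwrite("pics/s25z.png",cv2.resize(c["color"][170:280,230:360],None,fx=5,fy=5,interpolation=cv2.INTER_CUBIC))
E
```

```text
t: 23.3
tool_pos: [0.4664, -0.0278, 0.0796]
orientation: [3.138, 0.111, -0.068]
force: [0.2, 0.9, 0.5]
opening: 0.0005
t 23.3 pos [ 0.4664 -0.0278  0.0796] yaw 0.071 F [0.18 0.92 0.53] op 0.0005 -> delta [ 0.0307 -0.0005 -0.0718] spin -0.001 down [-0.043 -0.002 -0.999]
campos [ 0.55422484 -0.02248096  0.24233981]
```

View pics/w25z.png

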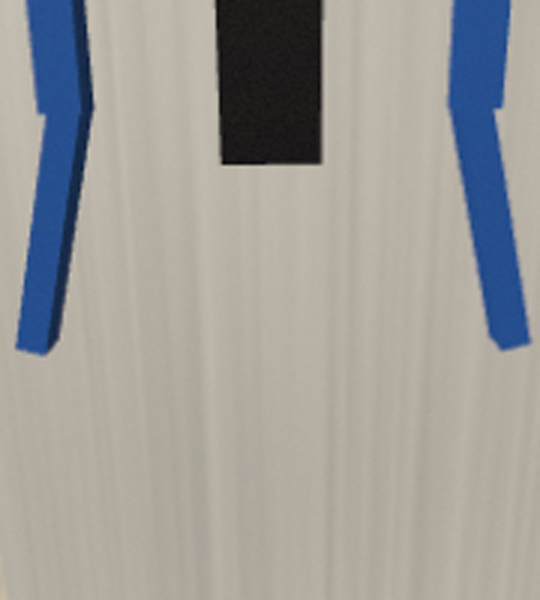

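View pics/t25z.png

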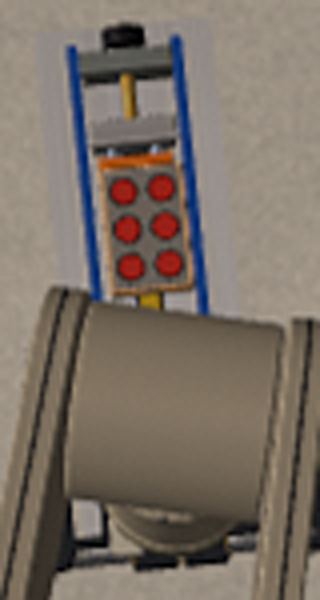

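View pics/s25z.png

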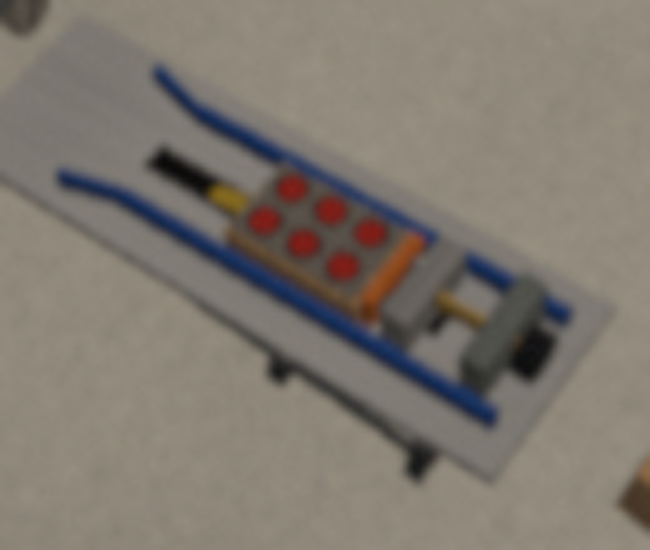

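```bash
python3 -m pendant '[{"delta_pos":[0.01,0,-0.03],"spin":0},{"delta_pos":[0.03,0,-0.06],"spin":0},{"delta_pos":[0.045,0,-0.08],"spin":0},{"delta_pos":[0.05,0,-0.08],"spin":0},{"delta_pos":[0.05,0,-0.08],"spin":0}]'
python3 - <<'E'
from h import *
goto(.5,-.025,.15,.072)
c=cam("wrist","w26.png")
np.savez("w26.npz",**{k:np.array(v) for k,v in c.items()})
print("campos",-np.array(c["R"]).T@np.array(c["t"]).ravel())
I=c["color"]
cv2.imwrite("pics/w26z.png",cv2.resize(I[0:150,180:330],None,fx=4,fy=4,interpolation=cv2.INTER_CUBIC))
for l in("catch","buffer","carrier_mid"):
    for d in robot.outline_of("wrist",l)[:1]:
        m=d["mask"];ys,xs=np.where(m);print(l,d["score"],m.sum(),xs.min(),xs.max(),ys.min(),ys.max())
E
```

```text
t: 23.95
tool_pos: [0.5233, -0.0244, 0.1609]
orientation: [3.137, 0.112, -0.059]
force: [-0.7, 0.1, -0.4]
opening: 0.0003
t 23.95 pos [ 0.5233 -0.0244  0.1609] yaw 0.071 F [-0.67  0.07 -0.4 ] op 0.0003 -> delta [-0.0229 -0.0011  0.0118] spin -0.001 down [-0.037 -0.003 -0.999]
campos [ 0.61020191 -0.01878596  0.32418575]
catch 0.74 33392 162 336 0 239
carrier_mid 0.89 2516 209 294 0 30
```

View pics/w26z.png

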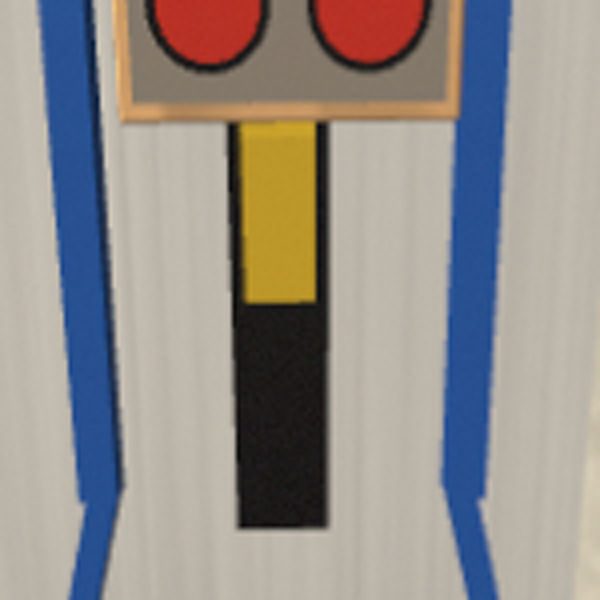

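Run:
```python
from h import *
from scipy.optimize import least_squares
c=dict(np.load("w26.npz"))
v=(.4576,-.0262,.073)
R=Rn.from_euler('z',v[2])*Rn.from_euler('y',-.14);t=np.array([v[0],v[1],.012])
for nm,p,h in (("slot low",(283,527),0),("catch low",(280,303),0),("crest line",(280,138),6),("crest line0",(280,138),0),("end occl h6",(280,120),6),("end occl h0",(280,120),0),("end top h30",(280,103),30),("end h30",(280,120),30),("rail mouth",(107,490),14)):
    uv=(180+(p[0]+.5)/4-.5,(p[1]+.5)/4-.5)
    g=least_squares(lambda q:proj(c,R.apply([q[0],q[1],h/1000])+t)-np.array(uv),[.2,0]);print(nm,np.round(g.x,4))
```

```text
slot low [ 0.1119 -0.0015]
catch low [ 0.1585 -0.0011]
crest line [ 0.1892 -0.0013]
crest line0 [ 0.1891 -0.0013]
end occl h6 [ 0.1923 -0.0014]
end occl h0 [ 0.1922 -0.0013]
end top h30 [ 0.1951 -0.0016]
end h30 [ 0.1925 -0.0016]
rail mouth [0.1238 0.0345]
```

Run:
```python
from h import *
s=robot.read_state();print(np.round(s["q"],3))
a=cv2.imread("pics/scene0.png");c=cam("scene","s27.png");b=c["color"]
for n,l in(("buf","buffer"),("catch","catch")):
    for d in robot.outline_of("scene",l)[:2]:
        ys,xs=np.where(d["mask"]);print(l,d["score"],xs.min(),xs.max(),ys.min(),ys.max())
# orange pad centroid in both
def org(I):
    h=cv2.cvtColor(I,cv2.COLOR_BGR2HSV);m=((h[...,0]>5)&(h[...,0]<14)&(h[...,1]>170)&(h[...,2]>110));m[:,:290]=0;m[:200]=0;m[250:]=0
    ys,xs=np.where(m);print(m.sum(),xs.mean(),ys.mean())
org(a);org(b)
cv2.imwrite("pics/cmp.png",cv2.resize(np.hstack([a[205:245,290:330],b[205:245,290:330]]),None,fx=9,fy=9,interpolation=cv2.INTER_CUBIC))
```

```text
[-0.139 -0.004  1.739 -0.008  1.448  1.362]
buffer 0.41 303 314 217 233
catch 0.33 109 134 243 269
35 307.0857142857143 224.05714285714285
43 307.8837209302326 224.04651162790697
```

View pics/cmp.png

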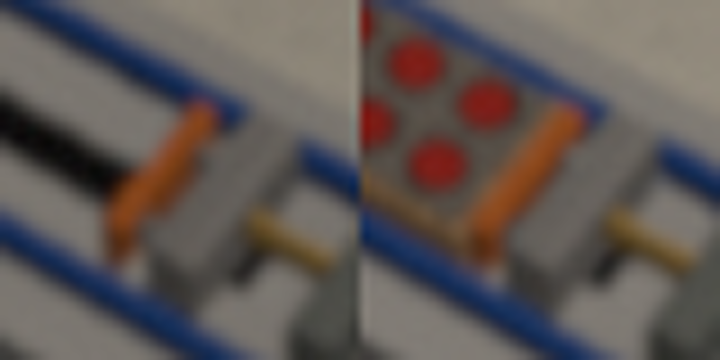

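Run:
```python
from h import *
a=cv2.imread("pics/s19.png");b=cv2.imread("pics/s27.png")
b=cv2.resize(b[170:290,240:370],None,fx=5,fy=5,interpolation=cv2.INTER_CUBIC);p=cv2.imread("pics/t9z.png")
def dots(I):
    h=cv2.cvtColor(I,cv2.COLOR_BGR2HSV);m=(((h[...,0]<8)|(h[...,0]>172))&(h[...,1]>130)).astype(np.uint8)
    n,_,st,ce=cv2.connectedComponentsWithStats(m);return np.array([ce[i] for i in range(1,n) if st[i,4]>300])
A,B,P=[dots(x) for x in(a,b,p)]
print(len(A),len(B),len(P))
A,B,P=[x.mean(0) for x in(A,B,P)]
d=A-P;u=d/np.linalg.norm(d);print(d,B-A,"mm from t=20.9:",(B-A)@u/np.linalg.norm(d)*16.3)
```

```text
6 6 6
[23.2373415  13.59572714] [1.25859691 1.13703299] mm from t=20.9: 1.0053496456098774
```

```bash
python3 -m pendant '[{"delta_pos":[0.02,0,0],"spin":0.14},{"delta_pos":[0.04,0,0],"spin":0.28},{"delta_pos":[0.06,0,0],"spin":0.42},{"delta_pos":[0.08,0,0],"spin":0.56},{"delta_pos":[0.1,0,0],"spin":0.7},{"delta_pos":[0.12,0,0],"spin":0.84},{"delta_pos":[0.122,0,0.01],"spin":0.98},{"delta_pos":[0.122,0,0.01],"spin":1.12},{"delta_pos":[0.122,0,0.01],"spin":1.26},{"delta_pos":[0.122,0,0.01],"spin":1.4}]'
python3 -m pendant '[{"delta_pos":[0,0,0],"spin":0.14},{"delta_pos":[0,0,0],"spin":0.17},{"delta_pos":[0,0,0],"spin":0.17}]'
python3 - <<'E'
from h import *
goto(.65,-.03,.14,-1.5)
c=cam("wrist","w28.png");print("campos",-np.array(c["R"]).T@np.array(c["t"]).ravel())
print(proj(c,[.645,-.014,.042]))
E
```

```text
t: 25.3
tool_pos: [0.6365, -0.045, 0.1433]
orientation: [-2.527, 1.841, 0.076]
force: [0.4, -0.6, -0.4]
opening: 0.0007
t: 25.6
tool_pos: [0.6246, -0.0838, 0.1392]
orientation: [-2.395, 1.94, 0.104]
force: [-0.7, -0.0, 0.9]
opening: 0.0002
t 25.6 pos [ 0.6246 -0.0838  0.1392] yaw -1.362 F [-0.71 -0.03  0.87] op 0.0002 -> delta [-0.0472 -0.036   0.0035] spin 0.138 down [-0.016  0.087 -0.996]
campos [ 0.64489509 -0.17676956  0.29778606]
[215.46686493 255.46594462]
```

View pics/w28.png

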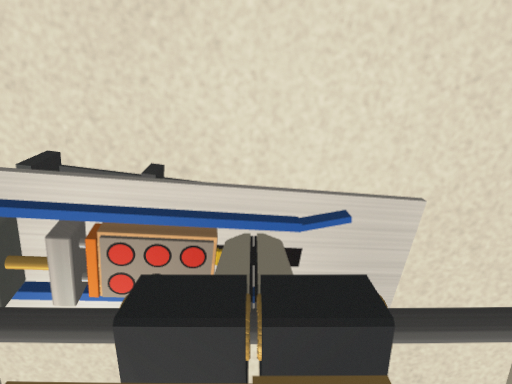

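```bash
python3 -m pendant '[{"delta_pos":[-0.015,0.01,0],"spin":0},{"delta_pos":[-0.03,0.02,0],"spin":0.07},{"delta_pos":[-0.035,0.025,0],"spin":0.14},{"delta_pos":[-0.035,0.025,0],"spin":0.14}]'
python3 - <<'E'
from h import *
goto(.65,-.03,.14,-1.5)
c=cam("wrist","w29.png");print("campos",-np.array(c["R"]).T@np.array(c["t"]).ravel())
p=proj(c,[.645,-.014,.042]);print(p)
x,y=int(p[0]),int(p[1])
np.savez("w29.npz",**{k:np.array(v) for k,v in c.items()})
I=c["color"];x0=max(0,x-60);y0=max(0,y-50);cv2.imwrite("pics/w29z.png",cv2.resize(I[y0:y0+100,x0:x0+130],None,fx=6,fy=6,interpolation=cv2.INTER_CUBIC));print(x0,y0)
E
```

```text
t: 26.05
tool_pos: [0.579, -0.0899, 0.1367]
orientation: [-2.289, 1.995, 0.132]
force: [-0.2, -0.6, 0.6]
opening: 0.0007
t 26.05 pos [ 0.579  -0.0899  0.1367] yaw -1.433 F [-0.15 -0.6   0.65] op 0.0007 -> delta [-0.0496 -0.0785  0.0049] spin 0.067 down [ 0.002  0.134 -0.991]
campos [ 0.59065294 -0.19127873  0.29093763]
[171.05211328 252.25417637]
111 202
```

View pics/w29z.png

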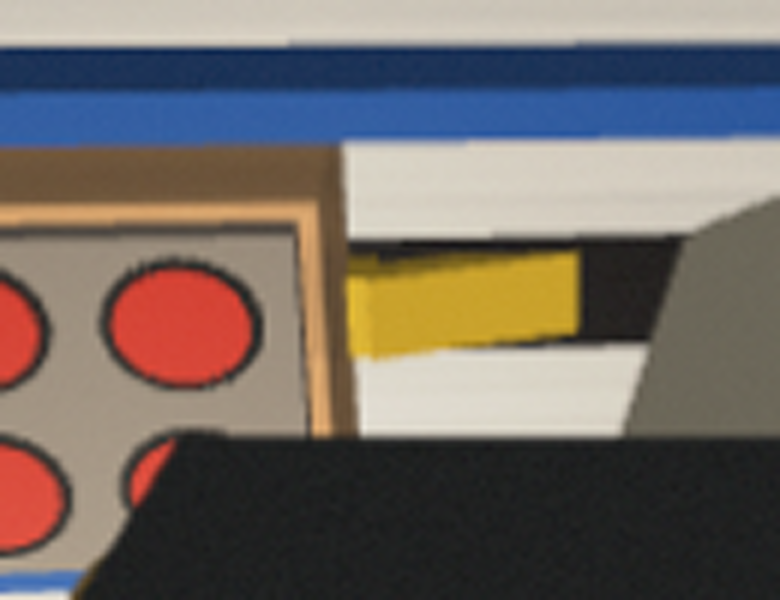

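The side view shows the yellow catch standing fully up. Its side face shows, and it overlaps the slot edge right behind the carrier's lower end. The hand is clear of everything, so I'm handing the job in.

Run:
```python
from h import *
c=cam("top"); marks("top",["jar_red","jar_violet","jar_green","weight","blue_carrier_mid","carrier_mid"],c)
s=robot.read_state();print(s["t"],np.round(s["force"],2),np.abs(s["dq"]).max())
print(robot.close_job())
```

```text
top jar_red 0.74 [ 0.4111 -0.4125 -0.0033]
top jar_violet 0.64 [ 0.5629 -0.4382 -0.003 ]
top weight 0.48 [0.6807 0.3687 0.0014]
top blue_carrier_mid 0.74 [0.5336 0.2546 0.0119]
top carrier_mid 0.83 [ 0.6902 -0.0126  0.0559]
top carrier_mid 0.17 [ 0.6927 -0.0112  0.0401]
26.45 [-0.22  0.17 -0.29] 0.0039039214471007005
the job is handed in; nothing more can be done
None
```

I put the red-dotted carrier on the foot of the ramp, let go, then pushed it up the channel with closed fingers until the catch came up behind it. The job was handed in at t ≈ 26.5 s. No verdict is reported.

**Last checks:**
- **Catch:** a side picture from the wrist camera shows it standing up directly behind the carrier's lower end. Its full side face is visible.
- **Carrier:** it lies between the rails, about 235 mm up the slope.
- **Hand:** it is clear of everything; the wrist force was about zero and the arm was at rest.
- **Bystanders:** red jar, violet jar, brass weight and blue carrier all read within about 4 mm of their first readings. The network did not find the green jar in the last picture. I did not look for the brush again, but the hand never went near it.

**Less certain:**
- **Pad travel:** comparing pictures with the hand's travel gives about 3 to 4 mm pressed in, slightly more than the 2 to 3 mm expected. Friction may be holding the carrier just above the catch face.
- **Push on the stop:** the hand felt at most about 11.5 N against the stop, including bed friction. The spring's share at that travel works out to about 4 to 5 N, but the force on the stop itself was not measured.
- **Force spike:** the hand read 19.5 N once on first contact at the foot. That was far from the stop, and it fell to about 3 N once the hand stopped.

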